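Gauge a tube clamp with the red spacer blade

ROBOT

A 7-joint arm with a two-finger parallel gripper is mounted at the origin on the work surface. World frame = base frame: x ahead of the robot, y to its left, z up, the work surface at z = 0. Lengths are in mm, angles in rad, forces in N, time in s.
With the tool pointing down it reaches from about 400 to 875 mm from the base axis. Payload 4.4 kg.
Tool frame: the origin (TCP) lies midway between the tips of the shut fingers; the grasp point (between the pads) lies 19 mm behind it (ctrl.grip_depth is the distance from the TCP to the grasp point, in mm); z points along the fingers, y is the direction in which the jaws open and shut (so a half turn about z gives the same grasp; the last joint's range is limited). The gripper opens to 85 mm and grips with 20 to 120 N. Pads are 22 mm wide; open, the fingers measure 114 mm over their backs; the gripper's body (76 mm by 85 mm) begins 54 mm behind the grasp point. The pads swing forward as they close: fully open they stand 13 mm farther back than shut.
Start: joints at [1.108, 0.628, 0.038, 1.517, -0.027, 0.996, -0.02], TCP at [251.233, -599.5, 231.313] pointing down, gripper open.
Joint ranges: [-3.06, 3.06], [-0.37, 2.12], [-1.25, 1.32], [0.18, 2.47], [-1.1, 4.24], [0.23, 1.98], [-2.94, 2.94]. Speed limits (rad/s): [2.57, 2.57, 3.14, 3.14, 3.14, 3.14, 3.14].

INTERFACE

Orientations are given as [roll, pitch, yaw] about the fixed x, y, z axes, in that order (R = Rz(yaw) Ry(pitch) Rx(roll)).
In Python, from cell import ctrl, get_image gives the robot as it stands.
- The arm moves only by the tool arm_command, never from a script. Its argument "plan" is a list of rows, each an object of numbers: "rx", "ry", "rz": the turn, a rotation vector about the tool's x, y, z in rad; "x", "y", "z": the shift along the tool's x, y, z in cm; "jaw": the finger opening in cm, from 0 to 8.54. In form: [{"rx": .., "ry": .., "rz": .., "x": .., "y": .., "z": .., "jaw": ..}, ...]. A call has 1 to 10 rows; each row is the pose to reach, as a shift and turn from the pose measured when the call began, along the tool's axes at that moment; what a row does not reach only later rows make up. A row lasts 1/12 s, in which the tool goes at most 41.7 mm and 7.16 degrees, less where a joint would pass 70% of its speed; a pose out of reach is approached as far as the arm can. A call with a gripper value outside its range is refused whole. The fingers move at their own pace and stop on an object; the grip force is fixed at half the most. Time passes only in rows, so rows that repeat a pose let the fingers close. It gives the time, the measured TCP pose, the force and the opening at its end, in the units of the state.
- ctrl.read_state(): the state, without advancing time (a new reading comes with each control period).
- get_image(name): name is "scene" or "top" or "wrist"; returns a dict with "frame" (400x640x3 uint8, red, green, blue), "fovy" (degrees; the focal length in pixels is half the picture's height over the tangent of half this angle, whatever the lens; pixels are square), "cx", "cy" (the principal point, pixels), "D" ([k1, k2, p1, p2, k3] as OpenCV has them; the pictures are not rectified), "R" (3x3) and "t" (3): a world point X has camera coordinates R X + t. Camera axes: x right, y down, z forward; pixel columns grow to the right and rows downward; lengths in mm; the calibration is good to about 2 mm. A picture is of the moment at which its call begins. There is no depth.
- ctrl.finish_job(): hands the job in, once; it reports no verdict.
The state is a dict: "clock": time; "qpos": joint angles; "qd": joint speeds; "tau": joint torques, N m; "eef_pos": TCP position; "tool_rot": TCP orientation; "force": force on the tool from outside, world axes, zero at the start; "torque": the same for the moment, N m; "width": finger opening in mm.
Only numpy, scipy, OpenCV 4.12 (cv2) and the standard library are available. Lean on these libraries where they do the work, as an engineer would, in place of code of your own. Each camera call takes 0.05 s, during which the arm holds its last target.

TASK

Check the sprung tube clamp with the red-handled gauge: lift that gauge out of its stand and slide its blade down between the two jaws, through the light drag of the springs, until you feel it come up firmly against the stop hidden inside, without forcing it. Then let go and leave it standing there, upright in the clamp; leave the blue and yellow gauges where they are.

Things in the scene. Friction and masses are not known exactly. Their poses are not given: they have to be found in the camera images.
- red_grip (a point): Centre of the red handle, 20 (x) x 36 (y) x 44 (z) mm, of the gauge to use. Its steel blade, 6 (x) x 28 (y) mm, round-tipped, hangs below; the tip is 94 mm under this point. z up. It stands upright in a slot of an aluminium stand, 58 x 200 x 80 mm tall, its handle resting on top, handles in a row along y, 60 mm apart. Lift it straight up 75 mm or more. Grip across x. About 70 g.
- blue_grip (a point): Centre of the blue handle of another gauge, same shape, same stand, blade 7.5 mm thick. Leave it in its slot.
- yellow_grip (a point): Centre of the yellow handle of another gauge, same shape, same stand, blade 9 mm thick. Leave it in its slot.
- clamp: Cream nest; origin on the deck under the gap, z up. Blade x goes along clamp x, either way. Two steel jaws, 50 mm wide in y, top 106 mm up, nothing higher; mouth 28 mm wide in x narrows to 3 mm at 84 mm. Each jaw springs 16 mm outward; drag 1 to 6 N. Rigid stop, 36 x 13 mm, top between 46 and 68 mm up, setting not told: feel a sharp rise to 15 N. Springs hold the released blade upright.
Mind the look-alikes: they are no part of the job. Of the things that look like the part that bears red_grip, the larger one is meant.

How it is judged:
By the outcome, as a careful person would: the job done as asked, in the order asked, and still so for the second after the job is handed in, with the robot touching nothing.
It also fails if it takes over 38 s, if anything falls off the work surface, if the arm or the gripper's body presses on something with over 40 N, if the wrist force passes 120 N, or if a joint passes its speed limit or range.

## Working session

There is one attempt and no reset: what is moved stays moved. The work goes in short steps, Python scripts to look and compute and a tool call to move; the robot and the scene stay as the last step left them, time stands still between calls to the robot, and variables do not carry over. Pictures are saved under pics/ and viewed, and the job is handed in when it is done.

Besides the shell and the picture viewer there is one more tool, called after "Emit:" as name(argument=value, ...) on one line, values as JSON. arm_command: Moves the arm, as the interface text tells. Its arguments: {"type":"object","properties":{"plan":{"type":"array","items":{"type":"object","properties":{"rx":{"type":"number"},"ry":{"type":"number"},"rz":{"type":"number"},"x":{"type":"number"},"y":{"type":"number"},"z":{"type":"number"},"jaw":{"type":"number"}}}}},"required":["plan"]}

```bash
ls && mkdir -p pics && python3 - <<'E'
from cell import ctrl,get_image
import cv2,numpy as np
s=ctrl.read_state();print(s)
print(ctrl.grip_depth)
for n in ["scene","top","wrist"]:
    d=get_image(n);cv2.imwrite(f"pics/{n}0.png",d["frame"][:,:,::-1])
    print(n,d["fovy"],d["cx"],d["cy"],d["D"],d["R"],d["t"])
E
```

```text
pics
{'clock': 0.0, 'qpos': array([ 1.10821661,  0.62931766,  0.03845388,  1.51838669, -0.02699652,
        0.99630836, -0.01998198]), 'qd': array([-9.09950042e-05, -1.72929803e-04, -1.53791236e-03,  1.25125165e-03,
       -4.36513115e-04, -9.01301926e-04,  1.42293615e-03]), 'tau': array([-8.44148576e-05, -5.63403118e+01,  1.22627746e+00, -1.93443722e+01,
        1.09485284e-02,  1.05050305e-02,  4.75226685e-06]), 'eef_pos': array([ 250.96577063, -598.90702963,  230.40178956]), 'tool_rot': array([-3.13969124e+00,  3.40151244e-05,  3.96789595e-01]), 'force': array([-0.3564518 , -0.54285481,  0.32158819]), 'torque': array([-0.03103462, -0.00046582, -0.03403268]), 'width': 85.51369074222771}
18.700000000000003
scene 46.73298632092674 314.73338407404304 200.7091246610427 [0.01956004 0.         0.         0.         0.        ] [[-0.34815575  0.93727933  0.01717646]
 [ 0.74223202  0.28680414 -0.60566907]
 [-0.57260737 -0.19811825 -0.79553124]] [ 197.1961585  -379.56154928 1245.47752365]
top 44.0432503824228 319.1990407032254 187.84607294702442 [-0.03887438  0.          0.          0.          0.        ] [[ 0.01904108 -0.99961123  0.02036734]
 [-0.99604271 -0.02073401 -0.08642352]
 [ 0.08681222 -0.01864114 -0.99605027]] [ -6.22687571 597.65956854 933.18079085]
wrist 59.83546745098223 324.43130482710677 198.6333684647415 [-0.04701957  0.          0.          0.          0.        ] [[ 0.38589079 -0.92254205 -0.00211434]
 [-0.88320083 -0.37009495  0.28807296]
 [-0.26654192 -0.10929732 -0.95760613]] [-649.8141484   -36.56444251  378.45068567]
```

View pics/scene0.png

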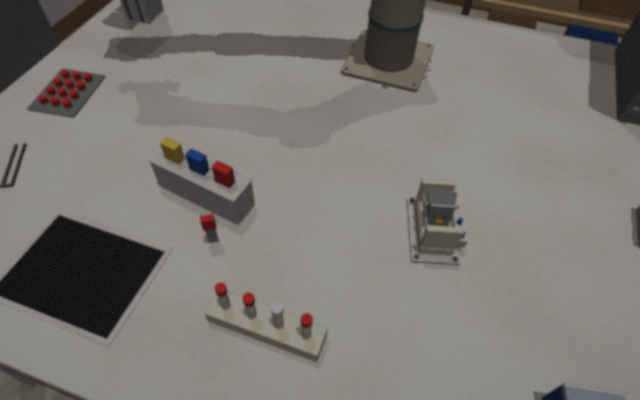

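View pics/top0.png

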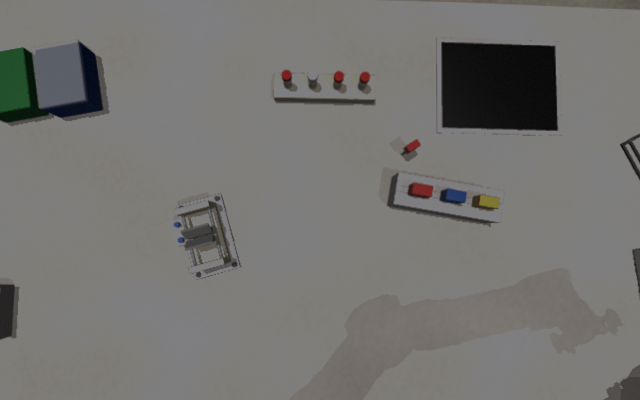

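View pics/wrist0.png

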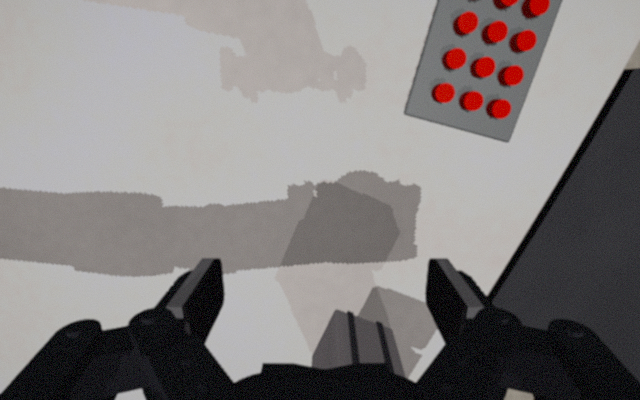

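The scene picture shows the stand at (203,185) with its yellow, blue and red handles, and the red one at (223,174). A small red look-alike stands at (208,224), and the clamp is at (436,225). In the top picture the stand is at (447,196), the red handle at (422,190) and the clamp at (207,237). Next I'll enlarge these areas.

```bash
python3 - <<'E'
import cv2
t=cv2.imread("pics/top0.png");s=cv2.imread("pics/scene0.png")
def crop(im,x0,y0,x1,y1,k,n):
    c=cv2.resize(im[y0:y1,x0:x1],None,fx=k,fy=k,interpolation=cv2.INTER_CUBIC);c=cv2.convertScaleAbs(c,alpha=1.3)
    st=10
    for x in range((x0+9)//10*10,x1,st): cv2.line(c,((x-x0)*k,0),((x-x0)*k,6),(0,0,255),1);cv2.putText(c,str(x),((x-x0)*k,16),0,.35,(0,0,255),1)
    for y in range((y0+9)//10*10,y1,st): cv2.line(c,(0,(y-y0)*k),(6,(y-y0)*k),(0,0,255),1);cv2.putText(c,str(y),(8,(y-y0)*k+4),0,.35,(0,0,255),1)
    cv2.imwrite(n,c)
crop(t,385,130,510,230,6,"pics/top_stand.png")
crop(t,165,185,250,285,6,"pics/top_clamp.png")
crop(s,140,130,270,250,5,"pics/sc_stand.png")
crop(s,395,170,475,270,6,"pics/sc_clamp.png")
E
```

```text
(no output)
```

View pics/top_stand.png

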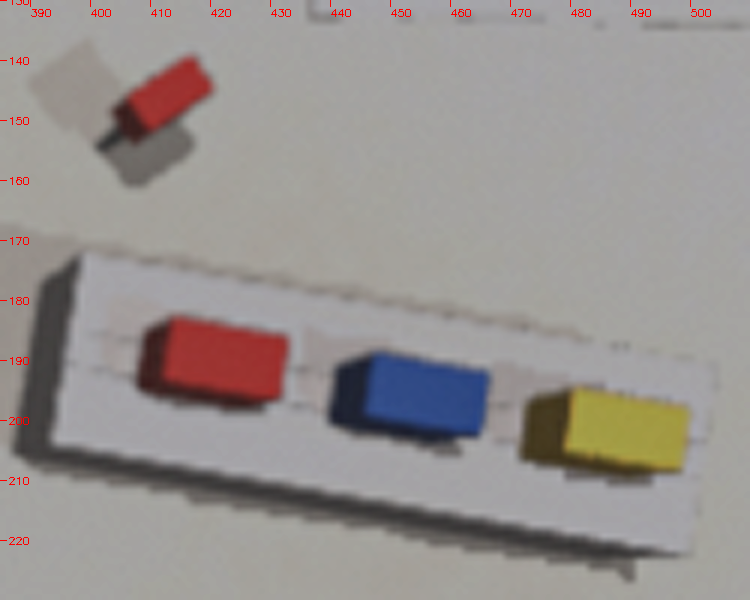

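View pics/top_clamp.png

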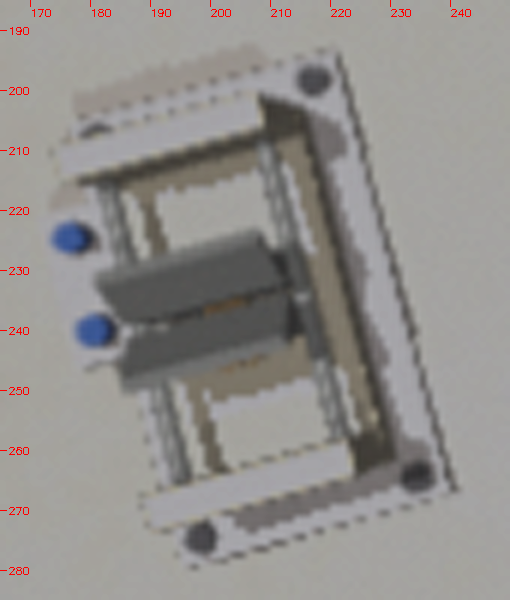

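View pics/sc_stand.png

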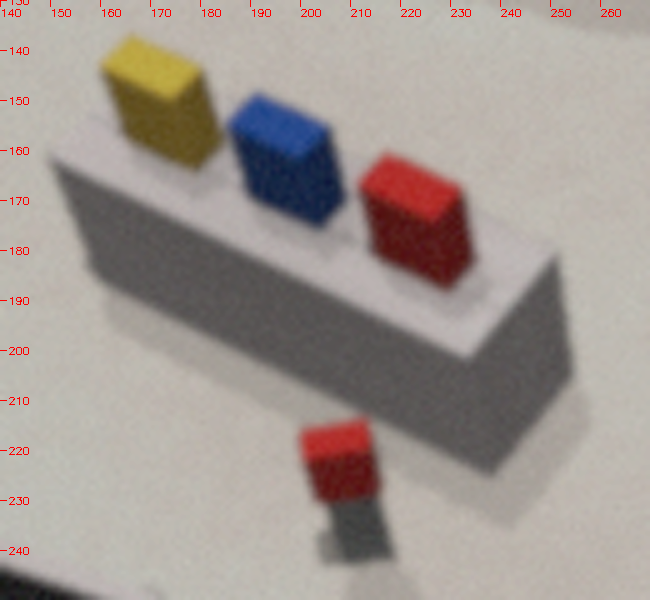

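View pics/sc_clamp.png

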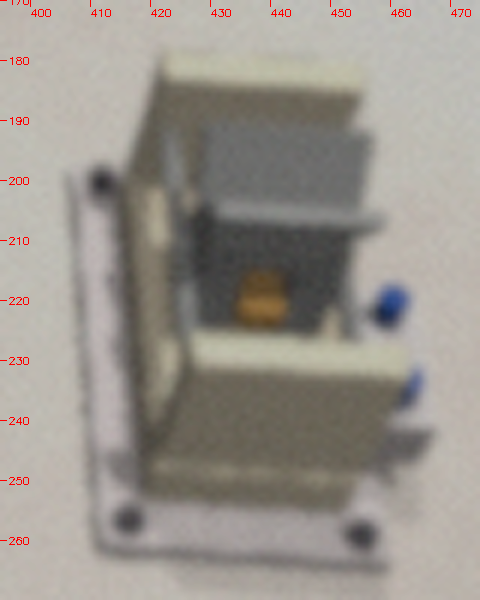

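```bash
cat > h.py <<'E'
import numpy as np,cv2,pickle
from scipy.optimize import least_squares
def K(d):
    f=d["frame"].shape[0]/2/np.tan(np.radians(d["fovy"])/2)
    return np.array([[f,0,d["cx"]],[0,f,d["cy"]],[0,0,1.]])
def ray(d,uv):
    p=cv2.undistortPoints(np.array([[uv]],float),K(d),np.array(d["D"],float))[0,0]
    R=np.array(d["R"]);t=np.array(d["t"])
    return -R.T@t, R.T@np.array([p[0],p[1],1.])
def onz(d,uv,z):
    c,r=ray(d,uv);return c+r*(z-c[2])/r[2]
def proj(d,X):
    p,_=cv2.projectPoints(np.atleast_2d(np.array(X,float)),cv2.Rodrigues(np.array(d["R"]))[0],np.array(d["t"],float),K(d),np.array(d["D"],float))
    return p[:,0]
def tri(obs):
    A=np.zeros((3,3));b=np.zeros(3)
    for d,uv in obs:
        c,r=ray(d,uv);r=r/np.linalg.norm(r);M=np.eye(3)-np.outer(r,r);A+=M;b+=M@c
    return np.linalg.solve(A,b)
E
python3 - <<'E'
from cell import get_image
import pickle
from h import *
T=get_image("top");S=get_image("scene");pickle.dump((T,S),open("ts.pkl","wb"))
np.set_printoptions(precision=1,suppress=True)
for d in(T,S):print("cam",-np.array(d["R"]).T@d["t"])
hc=lambda L,x0,y0,k:[(x0+a/k,y0+b/k) for a,b in L]
print("red top@124");P=[onz(T,u,124) for u in hc([(172,318),(288,334),(278,402),(160,398)],385,130,6)];print(np.array(P),np.mean(P,0))
print("blue top");P=[onz(T,u,124) for u in hc([(378,350),(489,369),(481,436),(364,421)],385,130,6)];print(np.mean(P,0))
print("yel top");P=[onz(T,u,124) for u in hc([(575,386),(690,405),(682,471),(565,457)],385,130,6)];print(np.mean(P,0))
print("stand top@80");P=np.array([onz(T,u,80) for u in hc([(80,252),(716,365),(690,553),(52,443)],385,130,6)]);print(P,[np.linalg.norm(P[i]-P[i-1]) for i in range(4)])
print("scene red top@124");P=[onz(S,u,124) for u in hc([(390,154),(466,186),(435,221),(361,184)],140,130,5)];print(np.array(P),np.mean(P,0))
print("scene small red");
print(tri([(T,(385+165/6,130+95/6)),(S,(140+335/5,130+440/5))]))
print("scene standtop@80");P=np.array([onz(S,u,80) for u in hc([(50,157),(468,358),(557,258)],140,130,5)]);print(P)
E
```

```text
cam [514.4  23.6 981.3]
cam [1063.5  170.8  757.5]
red top@124
[[ 601.1 -157.8  124. ]
 [ 597.1 -191.9  124. ]
 [ 577.1 -189.   124. ]
 [ 577.6 -154.3  124. ]] [ 588.2 -173.2  124. ]
blue top
[ 580.4 -233.2  124. ]
yel top
[ 571.1 -292.5  124. ]
stand top@80
[[ 625.3 -138.6   80. ]
 [ 594.5 -336.5   80. ]
 [ 536.4 -327.7   80. ]
 [ 566.4 -130.3   80. ]] [np.float64(59.47971280451629), np.float64(200.3111245315273), np.float64(58.78926827058925), np.float64(199.62455947039464)]
scene red top@124
[[ 585.3 -184.2  124. ]
 [ 589.3 -151.4  124. ]
 [ 608.2 -154.3  124. ]
 [ 602.1 -187.1  124. ]] [ 596.2 -169.2  124. ]
scene small red
[ 676.4 -166.9   71.6]
scene standtop@80
[[ 601.3 -330.5   80. ]
 [ 631.3 -135.7   80. ]
 [ 576.5 -125.6   80. ]]
```

```bash
cat >> h.py <<'E'
from scipy.spatial.transform import Rotation as Ro
def pose(s): return np.array(s["eef_pos"]),Ro.from_euler("xyz",s["tool_rot"])
def rel(s,p,yaw):
    """shift(cm)/turn(rad) in tool axes to reach tcp p (mm) pointing down with tool yaw (rad)"""
    c,R=pose(s);Rt=Ro.from_euler("xyz",[np.pi,0,yaw])
    d=R.inv().apply(np.array(p,float)-c)/10;w=(R.inv()*Rt).as_rotvec()
    return np.round(d,3),np.round(w,4)
E
python3 - <<'E'
from cell import ctrl,get_image
from h import *
np.set_printoptions(precision=3,suppress=True)
s=ctrl.read_state();W=get_image("wrist");c,R=pose(s)
C=-np.array(W["R"]).T@W["t"];print("cam in tool",R.inv().apply(C-c));print("cam axes in tool rows",R.inv().apply(np.array(W["R"])))
Rt=Ro.from_euler("xyz",[np.pi,0,np.radians(81.3)])
for p in([590,-172,250],[570,-172,260],[560,-172,300]):
    # project scene pts with cam rigid
    Rct=np.array(W["R"])@R.as_matrix(); Cc=R.inv().apply(C-c)
    Rw=Rct@Rt.inv().as_matrix(); Cw=np.array(p)+Rt.apply(Cc)
    D=dict(W);D["R"]=Rw;D["t"]=-Rw@Cw
    print(p,"cam",Cw,proj(D,[[590,-172,124],[571,-292,124],[590,-172,80],[676,-167,71]]).round(0).tolist())
    print(rel(s,p,np.radians(81.3)))
E
```

```text
cam in tool [  73.587    0.957 -141.063]
cam axes in tool rows [[-0.001  1.     0.   ]
 [-0.958 -0.    -0.288]
 [-0.288 -0.001  0.958]]
[590, -172, 250] cam [602.076 -99.405 391.063] [[323.0, 191.0], [323.0, 320.0], [324.0, 178.0], [414.0, 157.0]]
(array([ 47.767, -26.311,  -1.888]), array([-0.001, -0.   , -1.022]))
[570, -172, 260] cam [582.076 -99.405 401.063] [[348.0, 184.0], [344.0, 311.0], [345.0, 172.0], [432.0, 152.0]]
(array([ 45.923, -27.085,  -2.887]), array([-0.001, -0.   , -1.022]))
[560, -172, 300] cam [572.076 -99.405 441.063] [[355.0, 172.0], [352.0, 287.0], [352.0, 163.0], [430.0, 145.0]]
(array([ 45.001, -27.475,  -6.887]), array([-0.001, -0.   , -1.022]))
```

Emit:
arm_command(plan=[{"x":4.0,"y":-2.2,"z":-0.3,"rz":-0.08},{"x":8.0,"y":-4.4,"z":-0.6,"rz":-0.17},{"x":12.0,"y":-6.6,"z":-0.9,"rz":-0.26},{"x":15.6,"y":-8.6,"z":-1.2,"rz":-0.34},{"x":19.2,"y":-10.6,"z":-1.5,"rz":-0.42},{"x":22.8,"y":-12.6,"z":-1.8,"rz":-0.5},{"x":26.4,"y":-14.5,"z":-1.9,"rz":-0.58},{"x":30.0,"y":-16.5,"z":-1.9,"rz":-0.66},{"x":33.6,"y":-18.5,"z":-1.9,"rz":-0.74},{"x":37.2,"y":-20.5,"z":-1.9,"rz":-0.82}])

```text
validation failed for argument at $.pl...
```

Emit:
arm_command(plan=[{"rx":0,"ry":0,"rz":-0.08,"x":4.0,"y":-2.2,"z":-0.3,"jaw":8.5},{"rx":0,"ry":0,"rz":-0.17,"x":8.0,"y":-4.4,"z":-0.6,"jaw":8.5},{"rx":0,"ry":0,"rz":-0.26,"x":12.0,"y":-6.6,"z":-0.9,"jaw":8.5},{"rx":0,"ry":0,"rz":-0.34,"x":15.6,"y":-8.6,"z":-1.2,"jaw":8.5},{"rx":0,"ry":0,"rz":-0.42,"x":19.2,"y":-10.6,"z":-1.5,"jaw":8.5},{"rx":0,"ry":0,"rz":-0.5,"x":22.8,"y":-12.6,"z":-1.8,"jaw":8.5},{"rx":0,"ry":0,"rz":-0.58,"x":26.4,"y":-14.5,"z":-1.9,"jaw":8.5},{"rx":0,"ry":0,"rz":-0.66,"x":30.0,"y":-16.5,"z":-1.9,"jaw":8.5},{"rx":0,"ry":0,"rz":-0.74,"x":33.6,"y":-18.5,"z":-1.9,"jaw":8.5},{"rx":0,"ry":0,"rz":-0.82,"x":37.2,"y":-20.5,"z":-1.9,"jaw":8.5}])

```text
clock: 1.13
eef_pos: [510.6, -271.8, 250.5]
tool_rot: [3.141, -0.0, 1.22]
force: [0.7, 0.1, 0.0]
width: 85.0
```

Emit:
arm_command(plan=[{"rx":0,"ry":0,"rz":-0.07,"x":3.6,"y":1.2,"z":0,"jaw":8.5},{"rx":0,"ry":0,"rz":-0.13,"x":7.2,"y":2.4,"z":0,"jaw":8.5},{"rx":0,"ry":0,"rz":-0.17,"x":10.0,"y":3.3,"z":0,"jaw":8.5},{"rx":0,"ry":0,"rz":-0.2,"x":11.6,"y":3.85,"z":0,"jaw":8.5},{"rx":0,"ry":0,"rz":-0.2,"x":12.1,"y":4.0,"z":0,"jaw":8.5},{"rx":0,"ry":0,"rz":-0.2,"x":12.1,"y":4.0,"z":0,"jaw":8.5}])

```text
clock: 1.63
eef_pos: [589.7, -171.4, 250.2]
tool_rot: [-3.141, 0.0, 1.421]
force: [-0.7, -0.8, 0.4]
width: 85.0
```

```bash
python3 - <<'E'
from cell import ctrl,get_image
import cv2,pickle
s=ctrl.read_state();print(s["clock"],s["eef_pos"],s["tool_rot"],s["qpos"],s["qd"])
d=get_image("wrist");pickle.dump((s,d),open("w1.pkl","wb"))
cv2.imwrite("pics/wrist1.png",d["frame"][:,:,::-1])
E
```

```text
1.6333 [ 589.74929404 -171.43896724  250.19980645] [-3.14115064e+00  1.42629142e-05  1.42111925e+00] [ 0.39952137  0.56636926 -0.26209098  1.59457748  0.16569143  1.00297707
 -0.06253068] [ 0.04186753 -0.01173786  0.0402507   0.02196507  0.01125424  0.00416206
  0.00987918]
```

View pics/wrist1.png

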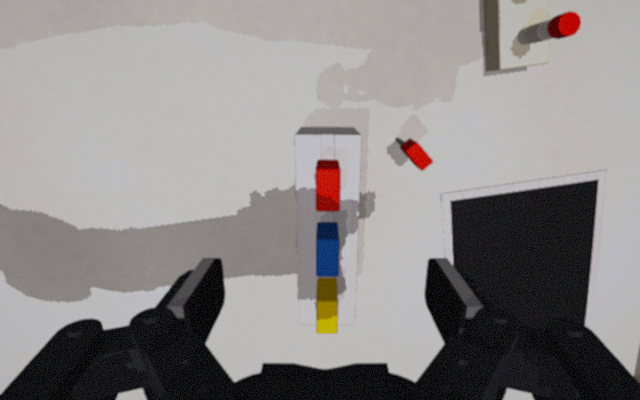

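The wrist picture shows the stand upright in the frame. Its three handles are red at (328,185), blue at (327,248) and yellow at (326,305), with the small red look-alike at (415,153). I'll enlarge to measure.

```bash
python3 - <<'E'
import cv2
from h import *
t=cv2.imread("pics/wrist1.png")
x0,y0,x1,y1,k=285,115,385,215,6
c=cv2.resize(t[y0:y1,x0:x1],None,fx=k,fy=k,interpolation=cv2.INTER_CUBIC)
for x in range(290,x1,10): cv2.putText(c,str(x),(int((x-x0+.5)*k),10),0,.35,(0,0,255),1);cv2.line(c,(int((x-x0+.5)*k),12),(int((x-x0+.5)*k),18),(0,0,255),1)
for y in range(120,y1,10): cv2.putText(c,str(y),(8,int((y-y0+.5)*k)+4),0,.35,(0,0,255),1);cv2.line(c,(0,int((y-y0+.5)*k)),(6,int((y-y0+.5)*k)),(0,0,255),1)
cv2.imwrite("pics/w1crop.png",c)
E
```

```text
(no output)
```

View pics/w1crop.png

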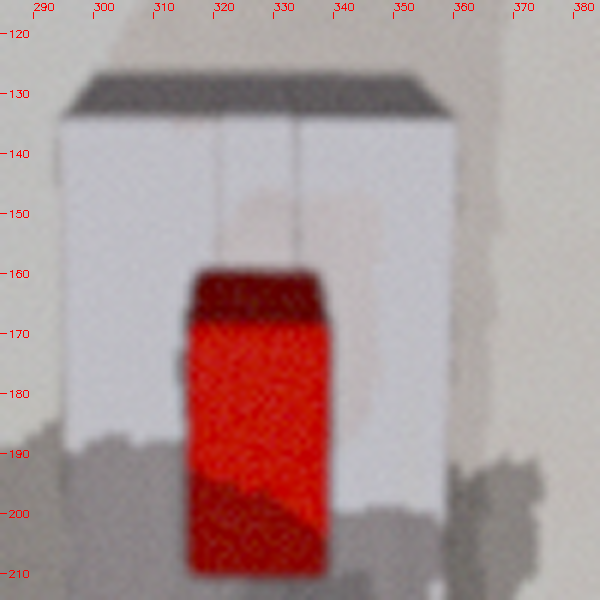

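```bash
python3 - <<'E'
import pickle
from h import *
np.set_printoptions(precision=1,suppress=True)
s,d=pickle.load(open("w1.pkl","rb"));T,S=pickle.load(open("ts.pkl","rb"))
f=lambda a,b:(285+a/6-.42,115+b/6-.42)
P=np.array([onz(d,f(*u),124) for u in [(188,322),(328,322),(329,576),(187,576)]]);print(P,P.mean(0));print([np.linalg.norm(P[i]-P[i-1]) for i in range(4)])
Q=np.array([onz(d,f(*u),80) for u in [(63,116),(455,116)]]);print(Q,np.linalg.norm(Q[1]-Q[0]))
v=(P[1]-P[0]+P[2]-P[3]);print("x-axis yaw",np.degrees(np.arctan2(v[1],v[0])));v=(P[0]-P[3]+P[1]-P[2]);print("y-axis yaw",np.degrees(np.arctan2(-v[0],v[1])))
v=Q[1]-Q[0];print(np.degrees(np.arctan2(v[1],v[0])))
m=P.mean(0)
print("proj centre top",proj(T,m),proj(S,m))
E
```

```text
[[ 586.3 -153.5  124. ]
 [ 604.3 -156.3  124. ]
 [ 599.6 -190.9  124. ]
 [ 580.7 -188.   124. ]] [ 592.7 -172.2  124. ]
[np.float64(34.97064438096789), np.float64(18.26709150161852), np.float64(34.97633543973925), np.float64(19.209108057883263)]
[[ 570.4 -129.    80. ]
 [ 627.7 -137.7   80. ]] 57.979438586524964
x-axis yaw -8.61571996430316
y-axis yaw -8.461027704444389
-8.602897322938672
proj centre top [[421.8 187.9]] [[222.  165.4]]
```

Emit:
arm_command(plan=[{"rx":0,"ry":0,"rz":0,"x":0,"y":0.23,"z":2.0,"jaw":8.5},{"rx":0,"ry":0,"rz":0,"x":0,"y":0.23,"z":5.0,"jaw":8.5},{"rx":0,"ry":0,"rz":0,"x":0,"y":0.23,"z":8.0,"jaw":8.5},{"rx":0,"ry":0,"rz":0,"x":0,"y":0.23,"z":11.0,"jaw":8.5},{"rx":0,"ry":0,"rz":0,"x":0,"y":0.23,"z":13.5,"jaw":8.5},{"rx":0,"ry":0,"rz":0,"x":0,"y":0.23,"z":15.3,"jaw":8.5},{"rx":0,"ry":0,"rz":0,"x":0,"y":0.23,"z":16.2,"jaw":8.5},{"rx":0,"ry":0,"rz":0,"x":0,"y":0.23,"z":16.3,"jaw":8.5},{"rx":0,"ry":0,"rz":0,"x":0,"y":0.23,"z":16.3,"jaw":8.5}])

```text
clock: 2.43
eef_pos: [590.3, -175.7, 87.4]
tool_rot: [-3.14, 0.002, 1.416]
force: [0.2, -0.5, 0.5]
width: 85.0
```

```bash
python3 - <<'E'
from cell import ctrl,get_image
import cv2,pickle
s=ctrl.read_state();print(s["clock"],s["eef_pos"],s["tool_rot"],s["force"],s["width"])
d=get_image("wrist")
cv2.imwrite("pics/wrist2.png",d["frame"][:,:,::-1])
E
```

```text
2.4333 [ 590.26617352 -175.74583637   87.42633866] [-3.14027835e+00  2.35325814e-03  1.41617760e+00] [ 0.21525008 -0.53516134  0.46770156] 85.04872757872175
```

View pics/wrist2.png

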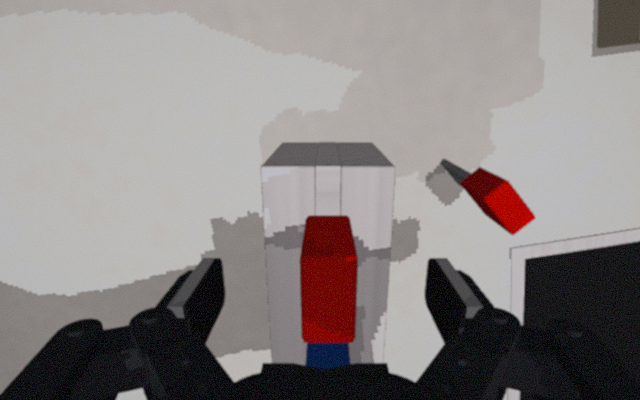

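Emit:
arm_command(plan=[{"rx":0,"ry":0,"rz":0,"x":0.38,"y":0.1,"z":0,"jaw":8.5},{"rx":0,"ry":0,"rz":0,"x":0.38,"y":0.1,"z":0,"jaw":6.0},{"rx":0,"ry":0,"rz":0,"x":0.38,"y":0.1,"z":0,"jaw":3.0}])

```text
clock: 2.73
eef_pos: [593.6, -171.7, 89.5]
tool_rot: [3.139, 0.002, 1.417]
force: [-0.1, 0.1, 0.1]
width: 63.4
```

Emit:
arm_command(plan=[{"rx":0,"ry":0,"rz":0,"x":0,"y":0,"z":0,"jaw":1.0},{"rx":0,"ry":0,"rz":0,"x":0,"y":0,"z":0,"jaw":0.5},{"rx":0,"ry":0,"rz":0,"x":0,"y":0,"z":0,"jaw":0.5},{"rx":0,"ry":0,"rz":0,"x":0,"y":0,"z":0,"jaw":0.5},{"rx":0,"ry":0,"rz":0,"x":0,"y":0,"z":0,"jaw":0.5},{"rx":0,"ry":0,"rz":0,"x":0,"y":0,"z":0,"jaw":0.5}])

```text
clock: 3.23
eef_pos: [593.8, -171.7, 89.8]
tool_rot: [3.138, 0.002, 1.417]
force: [0.4, -0.2, 3.6]
width: 19.3
```

```bash
python3 - <<'E'
from cell import ctrl,get_image
import cv2,pickle
s=ctrl.read_state();print(s["clock"],s["eef_pos"],s["tool_rot"],s["force"],s["width"],s["qd"])
d=get_image("wrist")
cv2.imwrite("pics/wrist3.png",d["frame"][:,:,::-1])
s=ctrl.read_state();print(s["clock"],s["eef_pos"],s["tool_rot"],s["force"],s["width"])
E
```

```text
3.2333 [ 593.78371987 -171.65710706   89.80196712] [3.13847780e+00 2.33322772e-03 1.41719542e+00] [ 0.39649177 -0.15474755  3.64754678] 19.267667480360924 [ 8.60871278e-04 -1.74794765e-03 -7.71416255e-04 -2.58183704e-04
 -4.91655254e-05  1.17321364e-03 -4.20486616e-04]
3.2833 [ 593.8135622  -171.6643751    89.79317952] [3.13842655e+00 2.34434951e-03 1.41723224e+00] [-1.29201714  0.8061013   4.51231738] 19.11367425665372
```

View pics/wrist3.png

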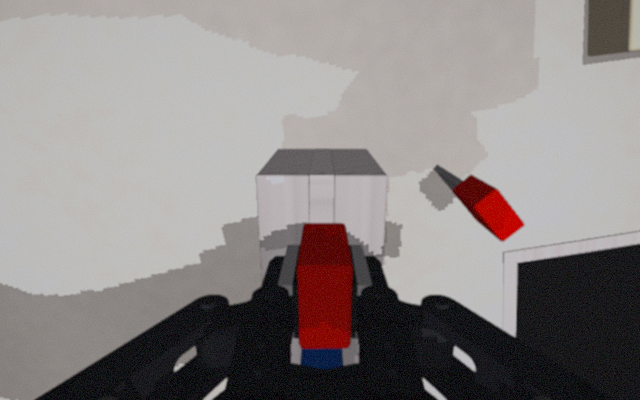

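Emit:
arm_command(plan=[{"rx":0,"ry":0,"rz":0,"x":0,"y":0,"z":-0.5,"jaw":0.5},{"rx":0,"ry":0,"rz":0,"x":0,"y":0,"z":-1.8,"jaw":0.5},{"rx":0,"ry":0,"rz":0,"x":0,"y":0,"z":-3.6,"jaw":0.5},{"rx":0,"ry":0,"rz":0,"x":0,"y":0,"z":-5.6,"jaw":0.5},{"rx":0,"ry":0,"rz":0,"x":0,"y":0,"z":-7.6,"jaw":0.5},{"rx":0,"ry":0,"rz":0,"x":0,"y":0,"z":-9.8,"jaw":0.5},{"rx":0,"ry":0,"rz":0,"x":0,"y":0,"z":-12.0,"jaw":0.5},{"rx":0,"ry":0,"rz":0,"x":0,"y":0,"z":-13.5,"jaw":0.5},{"rx":0,"ry":0,"rz":0,"x":0,"y":0,"z":-13.8,"jaw":0.5},{"rx":0,"ry":0,"rz":0,"x":0,"y":0,"z":-13.8,"jaw":0.5}])

```text
clock: 4.12
eef_pos: [593.8, -171.4, 228.6]
tool_rot: [3.137, 0.003, 1.417]
force: [-0.5, -0.2, -0.2]
width: 19.5
```

```bash
python3 - <<'E'
from cell import ctrl,get_image
import cv2,pickle
from h import *
np.set_printoptions(precision=1,suppress=True)
s=ctrl.read_state();print(s["clock"],s["eef_pos"],s["tool_rot"],s["force"],s["width"])
d=get_image("scene");pickle.dump(d,open("s3.pkl","wb"))
c=d["frame"][60:280,120:480,::-1];cv2.imwrite("pics/scene3.png",cv2.resize(c,None,fx=2,fy=2,interpolation=cv2.INTER_CUBIC))
# clamp from top+scene, first estimate
T,S=pickle.load(open("ts.pkl","rb"))
t=lambda a,b:(165+a/6-.42,185+b/6-.42); q=lambda a,b:(395+a/6-.42,170+b/6-.42)
print("plate corners z~0/5 top:")
for u in [(337,50),(458,488),(192,568)]: print(onz(T,t(*u),5))
print("scene plate:")
for u in [(70,172),(98,548),(388,568)]: print(onz(S,q(*u),5))
print("jaw top outer edges @106 (top)")
for u in [(95,275),(262,232),(122,390),(290,340)]: print(onz(T,t(*u),106))
print("gap@84");
for u in [(130,335),(300,290)]: print(onz(T,t(*u),84))
E
```

```text
4.1167 [ 593.8 -171.4  228.6] [3.1 0.  1.4] [-0.5 -0.2 -0.2] 19.453608807223176
plate corners z~0/5 top:
[585.4 199.6   5. ]
[443.3 155.3   5. ]
[415.8 240.8   5. ]
scene plate:
[448. 157.   5.]
[589.5 199.9   5. ]
[564.2 285.5   5. ]
jaw top outer edges @106 (top)
[510.4 250.  106. ]
[524.  201.5 106. ]
[477.1 240.7 106. ]
[492.6 192.1 106. ]
gap@84
[492.6 244.4  84. ]
[507.1 193.9  84. ]
```

View pics/scene3.png

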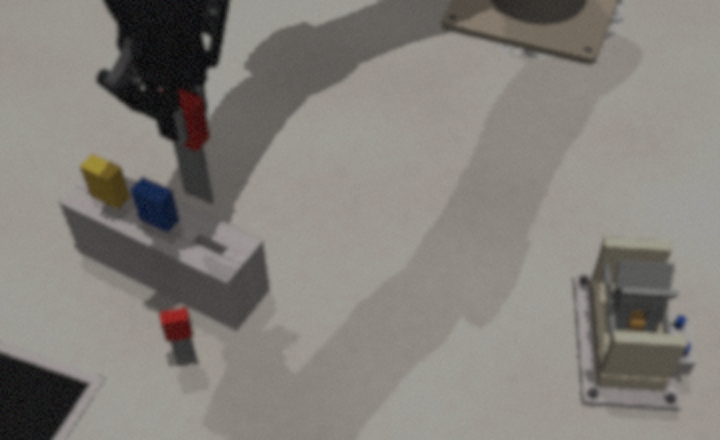

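```bash
python3 - <<'E'
from cell import ctrl
from h import *
s=ctrl.read_state()
print(rel(s,[519.5,163,235],np.radians(107)))
E
```

```text
(array([ 31.907, -12.378,  -0.87 ]), array([ 0.002 ,  0.003 , -0.4503]))
```

Emit:
arm_command(plan=[{"rx":0,"ry":0,"rz":-0.02,"x":1.6,"y":-0.6,"z":-0.1,"jaw":0.5},{"rx":0,"ry":0,"rz":-0.07,"x":4.8,"y":-1.9,"z":-0.2,"jaw":0.5},{"rx":0,"ry":0,"rz":-0.12,"x":8.4,"y":-3.3,"z":-0.3,"jaw":0.5},{"rx":0,"ry":0,"rz":-0.17,"x":12.0,"y":-4.7,"z":-0.4,"jaw":0.5},{"rx":0,"ry":0,"rz":-0.22,"x":15.6,"y":-6.1,"z":-0.5,"jaw":0.5},{"rx":0,"ry":0,"rz":-0.27,"x":19.2,"y":-7.4,"z":-0.6,"jaw":0.5},{"rx":0,"ry":0,"rz":-0.32,"x":22.8,"y":-8.8,"z":-0.7,"jaw":0.5},{"rx":0,"ry":0,"rz":-0.37,"x":26.4,"y":-10.2,"z":-0.8,"jaw":0.5},{"rx":0,"ry":0,"rz":-0.42,"x":29.5,"y":-11.4,"z":-0.9,"jaw":0.5},{"rx":0.002,"ry":0.003,"rz":-0.45,"x":31.2,"y":-12.1,"z":-0.9,"jaw":0.5}])

```text
clock: 5.0
eef_pos: [518.2, 161.4, 234.5]
tool_rot: [-3.14, -0.003, 1.877]
force: [0.2, 0.1, -0.6]
width: 19.3
```

Emit:
arm_command(plan=[{"rx":0,"ry":0,"rz":0,"x":0,"y":0,"z":0,"jaw":0.5},{"rx":0,"ry":0,"rz":0,"x":0,"y":0,"z":0,"jaw":0.5},{"rx":0,"ry":0,"rz":0,"x":0,"y":0,"z":0,"jaw":0.5}])

```text
clock: 5.25
eef_pos: [518.1, 159.4, 233.6]
tool_rot: [-3.138, -0.002, 1.875]
force: [-0.4, -1.3, -0.6]
width: 19.2
```

```bash
python3 - <<'E'
from cell import ctrl,get_image
import cv2,pickle
s=ctrl.read_state();print(s["clock"],s["eef_pos"],s["tool_rot"],s["force"],s["width"],abs(s["qd"]).max())
d=get_image("wrist");pickle.dump((s,d),open("w4.pkl","wb"))
cv2.imwrite("pics/wrist4.png",d["frame"][:,:,::-1])
E
```

```text
5.25 [518.06991333 159.37861073 233.60661156] [-3.13771664e+00 -1.83439768e-03  1.87464322e+00] [-0.36944532 -1.26017753 -0.60646243] 19.16616769905979 0.023174327248543965
```

View pics/wrist4.png

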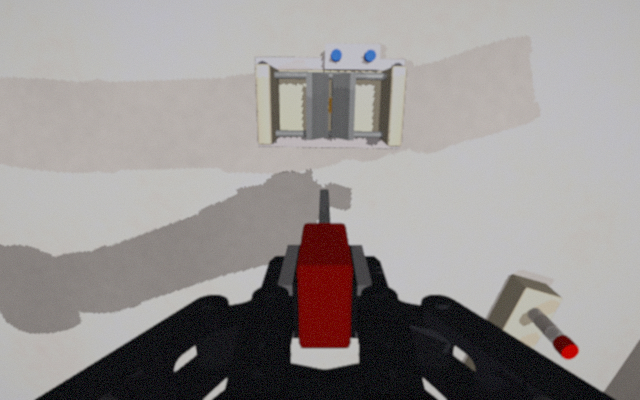

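The wrist picture shows the clamp at (330,105), with the gap between its jaws running vertically near u=330. The held red handle is at (325,285), and the blade tip shows at (324,192). Next, an enlargement of the clamp.

```bash
python3 - <<'E'
import cv2
t=cv2.imread("pics/wrist4.png")
x0,y0,x1,y1,k=245,40,415,155,4
c=cv2.resize(t[y0:y1,x0:x1],None,fx=k,fy=k,interpolation=cv2.INTER_CUBIC)
for x in range(250,x1,10): cv2.putText(c,str(x),(int((x-x0+.5)*k),10),0,.35,(0,0,255),1);cv2.line(c,(int((x-x0+.5)*k),12),(int((x-x0+.5)*k),18),(0,0,255),1)
for y in range(50,y1,10): cv2.putText(c,str(y),(8,int((y-y0+.5)*k)+4),0,.35,(0,0,255),1);cv2.line(c,(0,int((y-y0+.5)*k)),(6,int((y-y0+.5)*k)),(0,0,255),1)
cv2.imwrite("pics/w4crop.png",c)
x0,y0,x1,y1,k=285,55,375,145,6
c=cv2.resize(t[y0:y1,x0:x1],None,fx=k,fy=k,interpolation=cv2.INTER_CUBIC);c=cv2.convertScaleAbs(c,alpha=1.4)
for x in range(290,x1,10): cv2.putText(c,str(x),(int((x-x0+.5)*k),10),0,.35,(0,0,255),1);cv2.line(c,(int((x-x0+.5)*k),12),(int((x-x0+.5)*k),18),(0,0,255),1)
for y in range(60,y1,10): cv2.putText(c,str(y),(8,int((y-y0+.5)*k)+4),0,.35,(0,0,255),1);cv2.line(c,(0,int((y-y0+.5)*k)),(6,int((y-y0+.5)*k)),(0,0,255),1)
cv2.imwrite("pics/w4crop2.png",c)
E
```

```text
(no output)
```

View pics/w4crop.png

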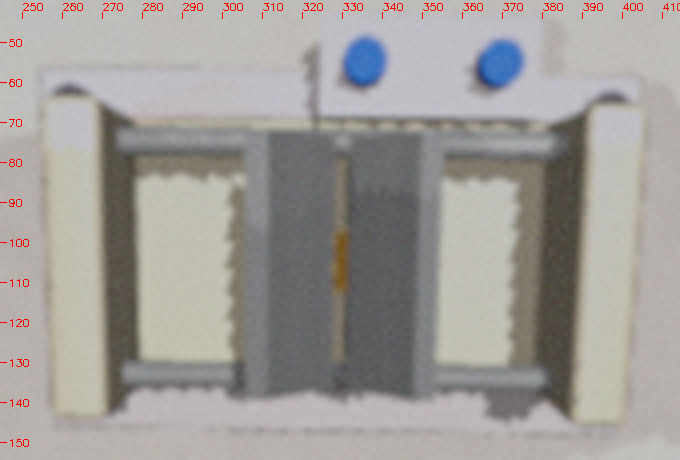

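View pics/w4crop2.png

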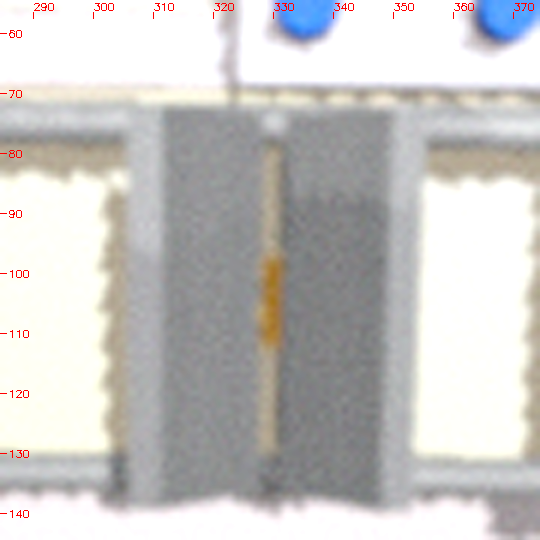

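```bash
python3 - <<'E'
import pickle
from h import *
np.set_printoptions(precision=1,suppress=True)
s,d=pickle.load(open("w4.pkl","rb"));T,S=pickle.load(open("ts.pkl","rb"))
f=lambda a,b:(285+a/6-.42,55+b/6-.42)
M=np.array([onz(d,f(*u),106) for u in [(163,105),(392,105),(385,503),(161,503)]]);print(M,M.mean(0));print([np.linalg.norm(M[i]-M[i-1]) for i in range(4)])
G=np.array([onz(d,f(*u),84) for u in [(273,140),(269,455)]]);print("gap",G,G.mean(0))
for z in(46,57,68):print("stop",onz(d,f(271,300),z),np.linalg.norm(onz(d,f(271,255),z)-onz(d,f(271,345),z)))
for n,a,b in(("left",M[3],M[0]),("right",M[2],M[1]),("gap",G[1],G[0])):
    v=b-a;print(n,"clamp yaw",np.degrees(np.arctan2(-v[0],v[1])))
c,R=pose(s)
# blade tip in image: pixel (324,190) 
print("held: handle/tip proj", proj(d,[c+R.apply([0,0,81.8]),c+R.apply([0,0,81.8-94-22])]))
k=lambda a,b:(245+a/4-.375,40+b/4-.375)
# end wall tops unknown z; plate corners z~6
for z in(0,6): print([onz(d,k(*u),z)[:2] for u in [(55,430),(620,432)]])
E
python3 - <<'E'
import cv2
t=cv2.imread("pics/wrist4.png")
x0,y0,x1,y1,k=270,170,380,290,5
c=cv2.resize(t[y0:y1,x0:x1],None,fx=k,fy=k,interpolation=cv2.INTER_CUBIC)
for x in range(280,x1,10): cv2.putText(c,str(x),(int((x-x0+.5)*k),10),0,.35,(0,0,255),1);cv2.line(c,(int((x-x0+.5)*k),12),(int((x-x0+.5)*k),18),(0,0,255),1)
for y in range(180,y1,10): cv2.putText(c,str(y),(8,int((y-y0+.5)*k)+4),0,.35,(0,0,255),1);cv2.line(c,(0,int((y-y0+.5)*k)),(6,int((y-y0+.5)*k)),(0,0,255),1)
cv2.imwrite("pics/w4crop3.png",c)
E
```

```text
[[482.5 241.1 106. ]
 [509.2 249.5 106. ]
 [523.7 203.3 106. ]
 [496.3 194.7 106. ]] [502.9 222.2 106. ]
[np.float64(48.424290289792154), np.float64(27.948201364449005), np.float64(48.41493387184593), np.float64(28.69855723926187)]
gap [[496.5 242.3  84. ]
 [508.5 202.7  84. ]] [502.5 222.5  84. ]
stop [503.2 221.7  46. ] 13.365489285246383
stop [503.  221.9  57. ] 12.918393406109235
stop [502.8 222.2  68. ] 12.471297526972132
left clamp yaw 16.51971494591849
right clamp yaw 17.407574592746634
gap clamp yaw 16.85049951658494
held: handle/tip proj [[324.2 206.4]
 [324.3 307.3]]
[array([443.9, 155.3]), array([589.8, 200.5])]
[array([444.8, 156.5]), array([588.4, 200.9])]
```

View pics/w4crop3.png

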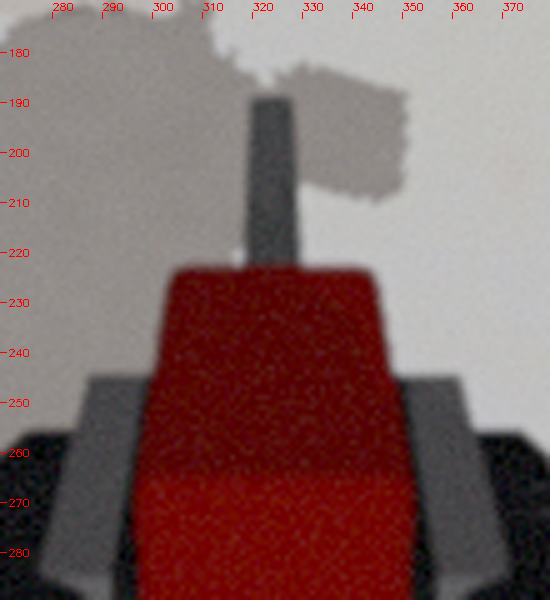

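```bash
python3 - <<'E'
import pickle
from h import *
np.set_printoptions(precision=2,suppress=True)
s,d=pickle.load(open("w4.pkl","rb"))
c,R=pose(s)
def ontz(uv,tz):
    C,r=ray(d,uv);C=R.inv().apply(C-c);r=R.inv().apply(r);return C+r*(tz-C[2])/r[2]
for h in(-32,-34.2,-36):
    print(h,[ontz(u,h) for u in [(324,264.6),(324,346.5)]])
print("handle bottom front edge",[ontz((324,223.2),z) for z in(8,9.8,12)])
print("blade tip",[ontz((323.8,189.2),z) for z in(70,76,81.8)])
print(rel(s,[502.7,222.3,234],np.radians(107)))
E
```

```text
-32 [array([ 15.8 ,  -0.09, -32.  ]), array([-18.87,  -0.13, -32.  ])]
-34.2 [array([ 16.95,  -0.09, -34.2 ]), array([-17.02,  -0.13, -34.2 ])]
-36 [array([ 17.89,  -0.09, -36.  ]), array([-15.51,  -0.12, -36.  ])]
handle bottom front edge [array([15.99, -0.09,  8.  ]), array([15.31, -0.09,  9.8 ]), array([14.47, -0.09, 12.  ])]
blade tip [array([15.24, -0.21, 70.  ]), array([13.61, -0.22, 76.  ]), array([12.03, -0.22, 81.8 ])]
(array([ 6.46,  0.42, -0.03]), array([-0.  , -0.  ,  0.01]))
```

Emit:
arm_command(plan=[{"rx":0,"ry":0,"rz":0.002,"x":1.2,"y":0.1,"z":0,"jaw":0.5},{"rx":0,"ry":0,"rz":0.007,"x":3.4,"y":0.25,"z":0,"jaw":0.5},{"rx":0,"ry":0,"rz":0.007,"x":5.4,"y":0.4,"z":0,"jaw":0.5},{"rx":0,"ry":0,"rz":0.007,"x":6.3,"y":0.42,"z":0,"jaw":0.5},{"rx":0,"ry":0,"rz":0.007,"x":6.46,"y":0.42,"z":0.6,"jaw":0.5},{"rx":0,"ry":0,"rz":0.007,"x":6.46,"y":0.42,"z":1.8,"jaw":0.5},{"rx":0,"ry":0,"rz":0.007,"x":6.46,"y":0.42,"z":2.8,"jaw":0.5},{"rx":0,"ry":0,"rz":0.007,"x":6.46,"y":0.42,"z":3.3,"jaw":0.5},{"rx":0,"ry":0,"rz":0.007,"x":6.46,"y":0.42,"z":3.4,"jaw":0.5},{"rx":0,"ry":0,"rz":0.007,"x":6.46,"y":0.42,"z":3.4,"jaw":0.5}])

```text
clock: 6.13
eef_pos: [503.1, 220.8, 199.3]
tool_rot: [-3.137, -0.001, 1.865]
force: [0.7, 0.3, -0.1]
width: 19.2
```

```bash
python3 - <<'E'
from cell import ctrl,get_image
import cv2,pickle
from h import *
s=ctrl.read_state();print(s["clock"],s["eef_pos"],s["tool_rot"],s["force"],s["width"],abs(s["qd"]).max())
d=get_image("wrist");pickle.dump((s,d),open("w5.pkl","wb"))
t=np.ascontiguousarray(d["frame"][:,:,::-1])
cv2.imwrite("pics/wrist5.png",t)
x0,y0,x1,y1,k=270,170,380,290,5
c=cv2.convertScaleAbs(cv2.resize(t[y0:y1,x0:x1],None,fx=k,fy=k,interpolation=cv2.INTER_CUBIC),alpha=1.4)
for x in range(280,x1,10): cv2.putText(c,str(x),(int((x-x0+.5)*k),10),0,.35,(0,0,255),1);cv2.line(c,(int((x-x0+.5)*k),12),(int((x-x0+.5)*k),18),(0,0,255),1)
for y in range(180,y1,10): cv2.putText(c,str(y),(8,int((y-y0+.5)*k)+4),0,.35,(0,0,255),1);cv2.line(c,(0,int((y-y0+.5)*k)),(6,int((y-y0+.5)*k)),(0,0,255),1)
cv2.imwrite("pics/w5crop.png",c)
E
```

```text
6.1333 [503.14180249 220.77842546 199.29918239] [-3.13700973e+00 -1.13212308e-03  1.86504010e+00] [ 0.72367095  0.30883619 -0.06858722] 19.21740863037583 0.015123910123185844
```

View pics/wrist5.png

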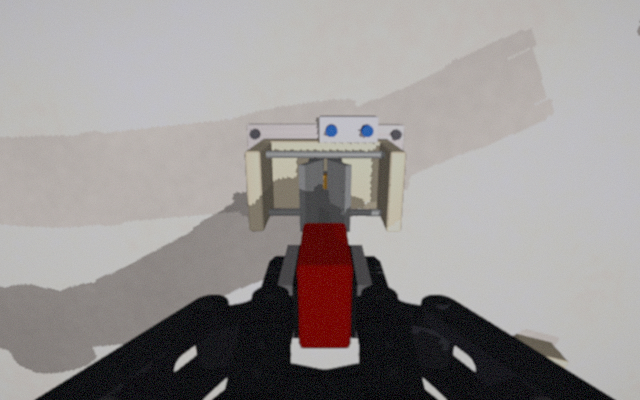

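View pics/w5crop.png

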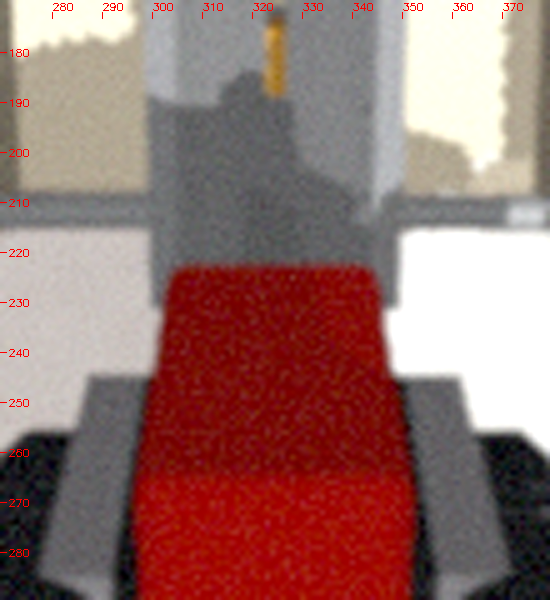

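Emit:
arm_command(plan=[{"rx":-0.002,"ry":0,"rz":-0.001,"x":0.15,"y":0,"z":0.3,"jaw":0.5},{"rx":-0.004,"ry":0,"rz":-0.002,"x":0.15,"y":0,"z":0.9,"jaw":0.5},{"rx":-0.004,"ry":0,"rz":-0.002,"x":0.15,"y":0,"z":1.5,"jaw":0.5},{"rx":-0.004,"ry":0,"rz":-0.002,"x":0.15,"y":0,"z":2.0,"jaw":0.5},{"rx":-0.004,"ry":0,"rz":-0.002,"x":0.15,"y":0,"z":2.4,"jaw":0.5},{"rx":-0.004,"ry":0,"rz":-0.002,"x":0.15,"y":0,"z":2.6,"jaw":0.5},{"rx":-0.004,"ry":0,"rz":-0.002,"x":0.15,"y":0,"z":2.6,"jaw":0.5},{"rx":-0.004,"ry":0,"rz":-0.002,"x":0.15,"y":0,"z":2.6,"jaw":0.5}])

```text
clock: 6.85
eef_pos: [502.8, 222.7, 173.7]
tool_rot: [3.141, -0.001, 1.867]
force: [0.3, -0.9, -0.3]
width: 19.0
```

```bash
python3 - <<'E'
from cell import ctrl,get_image
import cv2,pickle
from h import *
s=ctrl.read_state();print(s["clock"],s["eef_pos"],s["tool_rot"],s["force"],s["torque"],s["width"],abs(s["qd"]).max())
print(s["tau"])
d=get_image("wrist");t=np.ascontiguousarray(d["frame"][:,:,::-1])
x0,y0,x1,y1,k=230,130,430,290,4
c=cv2.convertScaleAbs(cv2.resize(t[y0:y1,x0:x1],None,fx=k,fy=k,interpolation=cv2.INTER_CUBIC),alpha=1.4)
cv2.imwrite("pics/w6.png",c)
d=get_image("scene");t=np.ascontiguousarray(d["frame"][:,:,::-1])
x0,y0,x1,y1,k=340,90,500,280,3
c=cv2.convertScaleAbs(cv2.resize(t[y0:y1,x0:x1],None,fx=k,fy=k,interpolation=cv2.INTER_CUBIC),alpha=1.4)
cv2.imwrite("pics/s6.png",c)
E
```

```text
6.85 [502.84300118 222.66292968 173.68975904] [ 3.14136437e+00 -1.44190749e-03  1.86735754e+00] [ 0.25014084 -0.93168227 -0.32601524] [0.0243016  0.00504137 0.01506762] 19.016595759026792 0.00718581486868265
[ 4.56089529e-04 -4.86766040e+01 -3.84364083e+00 -1.52586204e+01
  9.84837388e-03  1.22219073e-03 -3.44738641e-03]
```

View pics/w6.png

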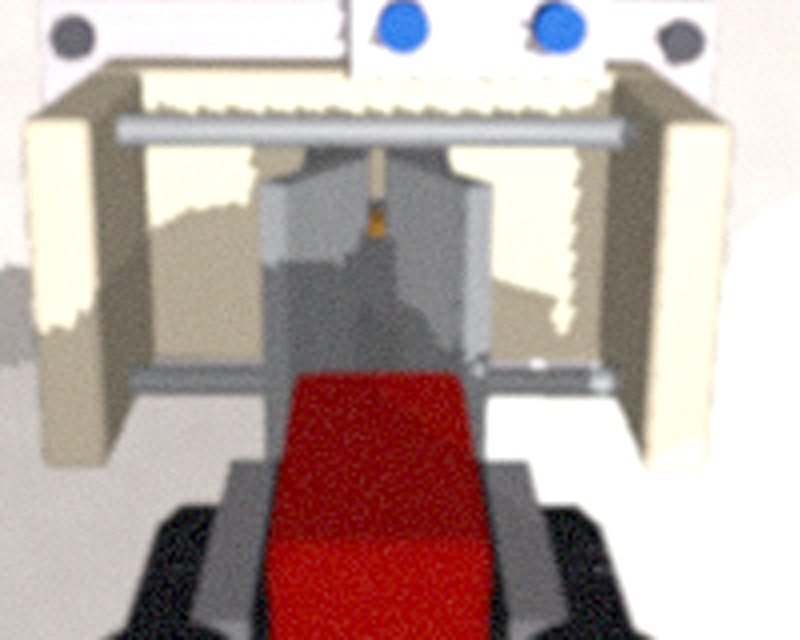

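View pics/s6.png

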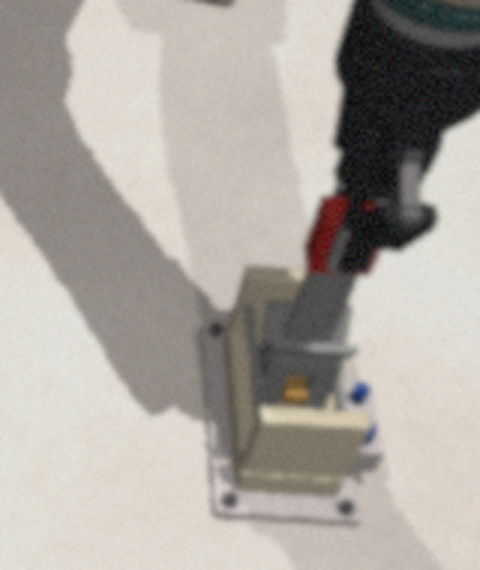

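```bash
python3 - <<'E'
import pickle
from h import *
np.set_printoptions(precision=1,suppress=True)
T,S=pickle.load(open("ts.pkl","rb"))
a=np.radians(17);ex=np.array([np.cos(a),np.sin(a),0]);ey=np.array([-np.sin(a),np.cos(a),0]);o=np.array([502.7,222.3,0])
# bias check: mouth corners and plate
print("mouth rim +x jaw @106:",(proj(S,[o+14*ex+y*ey+[0,0,106] for y in(-25,25)])-[395,170]+.42)*6)
for z in(40,46,52,57,62,68):
    print(z,(proj(S,[o+18*ex-6.5*ey+[0,0,z],o+18*ex+6.5*ey+[0,0,z]])-[395,170]+.42)*6)
E
```

```text
mouth rim +x jaw @106: [[220.4 196.2]
 [391.1 206. ]]
40 [[235.1 336.9]
 [276.9 339.3]]
46 [[239.4 326. ]
 [281.4 328.5]]
52 [[243.7 315.1]
 [286.  317.5]]
57 [[247.4 305.8]
 [289.8 308.3]]
62 [[251.  296.5]
 [293.7 299. ]]
68 [[255.5 285.2]
 [298.4 287.7]]
```

Emit:
arm_command(plan=[{"rx":0,"ry":0,"rz":0,"x":0,"y":0,"z":0.15,"jaw":0.5},{"rx":0,"ry":0,"rz":0,"x":0,"y":0,"z":0.3,"jaw":0.5},{"rx":0,"ry":0,"rz":0,"x":0,"y":0,"z":0.45,"jaw":0.5},{"rx":0,"ry":0,"rz":0,"x":0,"y":0,"z":0.6,"jaw":0.5},{"rx":0,"ry":0,"rz":0,"x":0,"y":0,"z":0.75,"jaw":0.5},{"rx":0,"ry":0,"rz":0,"x":0,"y":0,"z":0.9,"jaw":0.5},{"rx":0,"ry":0,"rz":0,"x":0,"y":0,"z":1.0,"jaw":0.5},{"rx":0,"ry":0,"rz":0,"x":0,"y":0,"z":1.1,"jaw":0.5}])

```text
clock: 7.62
eef_pos: [503.5, 223.0, 163.3]
tool_rot: [3.14, -0.002, 1.867]
force: [-1.0, 0.1, 1.9]
width: 19.3
```

Emit:
arm_command(plan=[{"rx":0,"ry":0,"rz":0,"x":0,"y":0,"z":0.12,"jaw":0.5},{"rx":0,"ry":0,"rz":0,"x":0,"y":0,"z":0.24,"jaw":0.5},{"rx":0,"ry":0,"rz":0,"x":0,"y":0,"z":0.36,"jaw":0.5},{"rx":0,"ry":0,"rz":0,"x":0,"y":0,"z":0.48,"jaw":0.5},{"rx":0,"ry":0,"rz":0,"x":0,"y":0,"z":0.6,"jaw":0.5},{"rx":0,"ry":0,"rz":0,"x":0,"y":0,"z":0.7,"jaw":0.5},{"rx":0,"ry":0,"rz":0,"x":0,"y":0,"z":0.8,"jaw":0.5}])

```text
clock: 8.2
eef_pos: [503.4, 223.0, 155.1]
tool_rot: [3.14, -0.002, 1.867]
force: [0.1, 0.3, 0.3]
width: 19.6
```

Emit:
arm_command(plan=[{"rx":0,"ry":0,"rz":0,"x":0,"y":0,"z":0.06,"jaw":0.5},{"rx":0,"ry":0,"rz":0,"x":0,"y":0,"z":0.12,"jaw":0.5},{"rx":0,"ry":0,"rz":0,"x":0,"y":0,"z":0.18,"jaw":0.5},{"rx":0,"ry":0,"rz":0,"x":0,"y":0,"z":0.24,"jaw":0.5},{"rx":0,"ry":0,"rz":0,"x":0,"y":0,"z":0.3,"jaw":0.5}])

```text
clock: 8.62
eef_pos: [503.3, 223.0, 152.1]
tool_rot: [3.14, -0.002, 1.867]
force: [-0.6, -0.3, 1.0]
width: 19.2
```

Emit:
arm_command(plan=[{"rx":0,"ry":0,"rz":0,"x":0,"y":0,"z":0.05,"jaw":0.5},{"rx":0,"ry":0,"rz":0,"x":0,"y":0,"z":0.1,"jaw":0.5},{"rx":0,"ry":0,"rz":0,"x":0,"y":0,"z":0.15,"jaw":0.5},{"rx":0,"ry":0,"rz":0,"x":0,"y":0,"z":0.2,"jaw":0.5}])

```text
clock: 8.95
eef_pos: [503.3, 223.0, 150.1]
tool_rot: [3.14, -0.002, 1.867]
force: [0.0, -0.2, 0.4]
width: 19.3
```

Emit:
arm_command(plan=[{"rx":0,"ry":0,"rz":0,"x":0,"y":0,"z":0.05,"jaw":0.5},{"rx":0,"ry":0,"rz":0,"x":0,"y":0,"z":0.1,"jaw":0.5},{"rx":0,"ry":0,"rz":0,"x":0,"y":0,"z":0.15,"jaw":0.5},{"rx":0,"ry":0,"rz":0,"x":0,"y":0,"z":0.2,"jaw":0.5}])

```text
clock: 9.28
eef_pos: [503.3, 223.0, 148.0]
tool_rot: [3.14, -0.002, 1.867]
force: [-1.9, -0.1, 1.4]
width: 19.9
```

Emit:
arm_command(plan=[{"rx":0,"ry":0,"rz":0,"x":0,"y":0,"z":0.05,"jaw":0.5},{"rx":0,"ry":0,"rz":0,"x":0,"y":0,"z":0.1,"jaw":0.5},{"rx":0,"ry":0,"rz":0,"x":0,"y":0,"z":0.15,"jaw":0.5},{"rx":0,"ry":0,"rz":0,"x":0,"y":0,"z":0.2,"jaw":0.5}])

```text
clock: 9.62
eef_pos: [503.4, 223.0, 146.0]
tool_rot: [3.14, -0.002, 1.867]
force: [0.4, -0.4, 1.4]
width: 19.3
```

Emit:
arm_command(plan=[{"rx":0,"ry":0,"rz":0,"x":0,"y":0,"z":0.05,"jaw":0.5},{"rx":0,"ry":0,"rz":0,"x":0,"y":0,"z":0.1,"jaw":0.5},{"rx":0,"ry":0,"rz":0,"x":0,"y":0,"z":0.15,"jaw":0.5},{"rx":0,"ry":0,"rz":0,"x":0,"y":0,"z":0.2,"jaw":0.5}])

```text
clock: 9.95
eef_pos: [503.3, 223.0, 143.9]
tool_rot: [3.14, -0.002, 1.867]
force: [-0.6, -0.8, 1.5]
width: 19.0
```

Emit:
arm_command(plan=[{"rx":0,"ry":0,"rz":0,"x":0,"y":0,"z":0.05,"jaw":0.5},{"rx":0,"ry":0,"rz":0,"x":0,"y":0,"z":0.1,"jaw":0.5},{"rx":0,"ry":0,"rz":0,"x":0,"y":0,"z":0.15,"jaw":0.5},{"rx":0,"ry":0,"rz":0,"x":0,"y":0,"z":0.2,"jaw":0.5}])

```text
clock: 10.28
eef_pos: [503.4, 223.0, 141.9]
tool_rot: [3.14, -0.002, 1.867]
force: [-0.7, -0.5, 1.1]
width: 19.2
```

Emit:
arm_command(plan=[{"rx":0,"ry":0,"rz":0,"x":0,"y":0,"z":0.05,"jaw":0.5},{"rx":0,"ry":0,"rz":0,"x":0,"y":0,"z":0.1,"jaw":0.5},{"rx":0,"ry":0,"rz":0,"x":0,"y":0,"z":0.15,"jaw":0.5},{"rx":0,"ry":0,"rz":0,"x":0,"y":0,"z":0.2,"jaw":0.5}])

```text
clock: 10.62
eef_pos: [503.4, 223.0, 139.8]
tool_rot: [3.14, -0.002, 1.867]
force: [0.1, 0.1, 0.9]
width: 19.3
```

Emit:
arm_command(plan=[{"rx":0,"ry":0,"rz":0,"x":0,"y":0,"z":0.05,"jaw":0.5},{"rx":0,"ry":0,"rz":0,"x":0,"y":0,"z":0.1,"jaw":0.5},{"rx":0,"ry":0,"rz":0,"x":0,"y":0,"z":0.15,"jaw":0.5},{"rx":0,"ry":0,"rz":0,"x":0,"y":0,"z":0.2,"jaw":0.5}])

```text
clock: 10.95
eef_pos: [503.4, 223.1, 137.9]
tool_rot: [3.14, -0.002, 1.867]
force: [-1.0, 0.5, 6.1]
width: 19.2
```

Emit:
arm_command(plan=[{"rx":0,"ry":0,"rz":0,"x":0,"y":0,"z":0.03,"jaw":0.5},{"rx":0,"ry":0,"rz":0,"x":0,"y":0,"z":0.06,"jaw":0.5},{"rx":0,"ry":0,"rz":0,"x":0,"y":0,"z":0.06,"jaw":0.5}])

```text
clock: 11.2
eef_pos: [503.4, 223.1, 137.9]
tool_rot: [3.14, -0.001, 1.867]
force: [-1.5, -0.5, 6.7]
width: 19.4
```

Emit:
arm_command(plan=[{"rx":0,"ry":0,"rz":0,"x":0,"y":0,"z":0.06,"jaw":0.5},{"rx":0,"ry":0,"rz":0,"x":0,"y":0,"z":0.09,"jaw":0.5},{"rx":0,"ry":0,"rz":0,"x":0,"y":0,"z":0.12,"jaw":0.5},{"rx":0,"ry":0,"rz":0,"x":0,"y":0,"z":0.12,"jaw":0.5}])

```text
clock: 11.53
eef_pos: [503.5, 223.2, 137.8]
tool_rot: [3.139, -0.001, 1.867]
force: [-1.6, -0.3, 10.7]
width: 18.9
```

Emit:
arm_command(plan=[{"rx":0,"ry":0,"rz":0,"x":0,"y":0,"z":0.12,"jaw":0.5},{"rx":0,"ry":0,"rz":0,"x":0,"y":0,"z":0.15,"jaw":0.5},{"rx":0,"ry":0,"rz":0,"x":0,"y":0,"z":0.18,"jaw":0.5},{"rx":0,"ry":0,"rz":0,"x":0,"y":0,"z":0.19,"jaw":0.5},{"rx":0,"ry":0,"rz":0,"x":0,"y":0,"z":0.19,"jaw":0.5}])

```text
clock: 11.95
eef_pos: [503.5, 223.2, 137.6]
tool_rot: [3.138, -0.0, 1.867]
force: [-3.4, -1.3, 16.5]
width: 19.5
```

```bash
python3 - <<'E'
from cell import ctrl,get_image
import cv2
from h import *
s=ctrl.read_state();print(s["clock"],s["eef_pos"],s["tool_rot"],s["force"],s["torque"],s["width"])
d=get_image("wrist");t=np.ascontiguousarray(d["frame"][:,:,::-1]);cv2.imwrite("pics/w7.png",t)
d=get_image("scene");t=np.ascontiguousarray(d["frame"][:,:,::-1])
x0,y0,x1,y1,k=340,90,500,280,3
c=cv2.convertScaleAbs(cv2.resize(t[y0:y1,x0:x1],None,fx=k,fy=k,interpolation=cv2.INTER_CUBIC),alpha=1.4)
cv2.imwrite("pics/s7.png",c)
s=ctrl.read_state();print(s["clock"],s["eef_pos"],s["force"],s["torque"])
E
```

```text
11.95 [503.48085759 223.2479395  137.63583154] [ 3.13826079e+00 -4.18377948e-04  1.86709672e+00] [-3.41935319 -1.3209637  16.50424474] [-0.56521255  1.0688914  -0.07078402] 19.47132009003404
12.05 [503.48041564 223.23572326 137.62270211] [-3.98311445 -1.33260668 16.2652091 ] [-0.54192     1.06861217 -0.02432275]
```

View pics/w7.png

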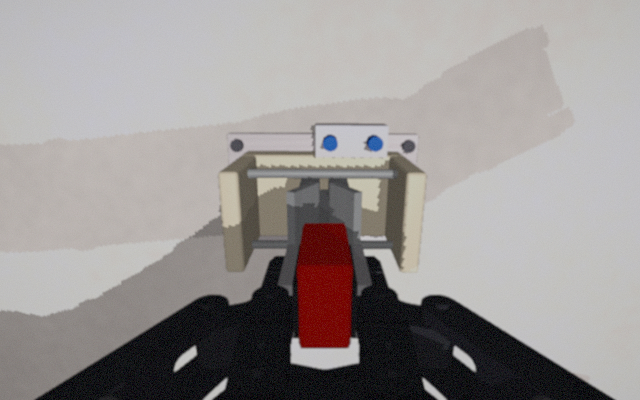

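View pics/s7.png

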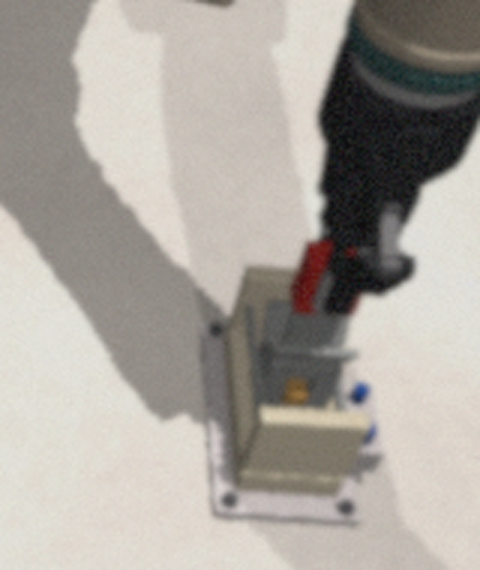

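Emit:
arm_command(plan=[{"rx":0,"ry":0,"rz":0,"x":0,"y":0,"z":0.1,"jaw":0.5},{"rx":0,"ry":0,"rz":0,"x":0,"y":0,"z":0.04,"jaw":0.5},{"rx":0,"ry":0,"rz":0,"x":0,"y":0,"z":0.04,"jaw":0.5},{"rx":0,"ry":0,"rz":0,"x":0,"y":0,"z":0.04,"jaw":0.5}])

```text
clock: 12.38
eef_pos: [503.4, 223.2, 137.8]
tool_rot: [3.138, -0.0, 1.867]
force: [-2.3, -0.8, 8.4]
width: 19.5
```

Emit:
arm_command(plan=[{"rx":0,"ry":0,"rz":0,"x":0,"y":0,"z":0,"jaw":0.5},{"rx":0,"ry":0,"rz":0,"x":0,"y":0,"z":0,"jaw":0.5},{"rx":0,"ry":0,"rz":0,"x":0,"y":0,"z":0,"jaw":0.5}])

```text
clock: 12.63
eef_pos: [503.3, 223.2, 137.9]
tool_rot: [3.138, 0.0, 1.867]
force: [-1.9, -0.4, 5.1]
width: 19.0
```

Emit:
arm_command(plan=[{"rx":0,"ry":0,"rz":0,"x":0,"y":0,"z":0.01,"jaw":2.2},{"rx":0,"ry":0,"rz":0,"x":0,"y":0,"z":0.01,"jaw":2.6},{"rx":0,"ry":0,"rz":0,"x":0,"y":0,"z":0.01,"jaw":3.2},{"rx":0,"ry":0,"rz":0,"x":0,"y":0,"z":0.01,"jaw":4.0},{"rx":0,"ry":0,"rz":0,"x":0,"y":0,"z":0.01,"jaw":5.5},{"rx":0,"ry":0,"rz":0,"x":0,"y":0,"z":0.01,"jaw":7.0},{"rx":0,"ry":0,"rz":0,"x":0,"y":0,"z":0.01,"jaw":7.0},{"rx":0,"ry":0,"rz":0,"x":0,"y":0,"z":0.01,"jaw":7.0}])

```text
clock: 13.3
eef_pos: [503.3, 223.2, 137.8]
tool_rot: [3.138, 0.0, 1.867]
force: [-0.1, -0.7, 0.2]
width: 69.9
```

```bash
python3 - <<'E'
from cell import ctrl,get_image
import cv2
from h import *
s=ctrl.read_state();print(s["clock"],s["eef_pos"],s["tool_rot"],s["force"],s["width"])
d=get_image("wrist");t=np.ascontiguousarray(d["frame"][:,:,::-1]);cv2.imwrite("pics/w8.png",t)
E
```

```text
13.3 [503.29689494 223.1615444  137.78864084] [3.13842917e+00 1.44730281e-05 1.86708782e+00] [-0.09062677 -0.67824648  0.16254841] 69.89519137605797
```

View pics/w8.png

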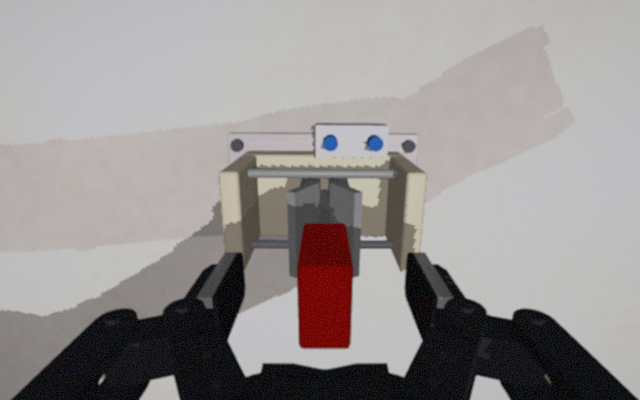

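The fingers are open to 70 mm. The handle has not moved in the picture (top face 298–352, 264–347) and the force is about 0. Now I'll back straight up.

Emit:
arm_command(plan=[{"rx":0,"ry":0,"rz":0,"x":0,"y":0,"z":-0.5,"jaw":8.5},{"rx":0,"ry":0,"rz":0,"x":0,"y":0,"z":-1.5,"jaw":8.5},{"rx":0,"ry":0,"rz":0,"x":0,"y":0,"z":-3.0,"jaw":8.5},{"rx":0,"ry":0,"rz":0,"x":0,"y":0,"z":-5.0,"jaw":8.5},{"rx":0,"ry":0,"rz":0,"x":0,"y":0,"z":-7.0,"jaw":8.5},{"rx":0,"ry":0,"rz":0,"x":0,"y":0,"z":-9.5,"jaw":8.5},{"rx":0,"ry":0,"rz":0,"x":0,"y":0,"z":-12.0,"jaw":8.5},{"rx":0,"ry":0,"rz":0,"x":0,"y":0,"z":-14.0,"jaw":8.5},{"rx":0,"ry":0,"rz":0,"x":0,"y":0,"z":-15.0,"jaw":8.5},{"rx":0,"ry":0,"rz":0,"x":0,"y":0,"z":-15.0,"jaw":8.5}])

```text
clock: 14.18
eef_pos: [504.1, 223.9, 290.8]
tool_rot: [3.133, -0.001, 1.867]
force: [0.6, 0.7, 0.4]
width: 85.0
```

```bash
python3 - <<'E'
from cell import ctrl,get_image
import cv2,pickle
from h import *
s=ctrl.read_state();print(s["clock"],s["eef_pos"],s["tool_rot"],s["force"],s["width"])
d=get_image("wrist");pickle.dump((s,d),open("w9.pkl","wb"));t=np.ascontiguousarray(d["frame"][:,:,::-1]);cv2.imwrite("pics/w9.png",t)
d=get_image("scene");t=np.ascontiguousarray(d["frame"][:,:,::-1]);pickle.dump(d,open("s9.pkl","wb"))
cv2.imwrite("pics/s9.png",cv2.resize(t[90:280,130:500],None,fx=2,fy=2,interpolation=cv2.INTER_CUBIC))
x0,y0,x1,y1,k=390,130,480,270,4
c=cv2.convertScaleAbs(cv2.resize(t[y0:y1,x0:x1],None,fx=k,fy=k,interpolation=cv2.INTER_CUBIC),alpha=1.4)
cv2.imwrite("pics/s9c.png",c)
E
```

```text
14.1833 [504.05410107 223.85664729 290.78570439] [ 3.13284878e+00 -6.93457108e-04  1.86700167e+00] [0.62039871 0.65806063 0.44400847] 85.04545918080534
```

View pics/w9.png

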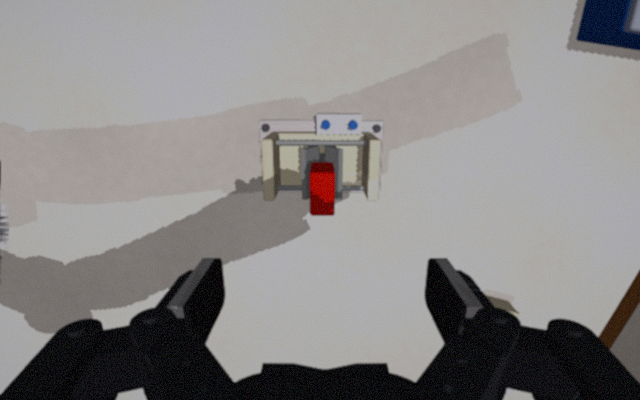

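View pics/s9.png

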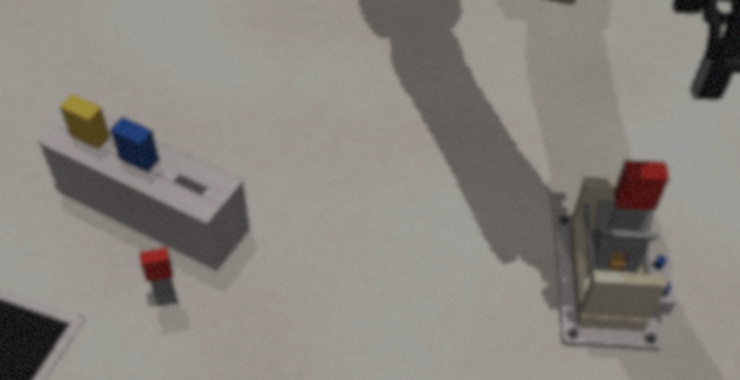

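View pics/s9c.png

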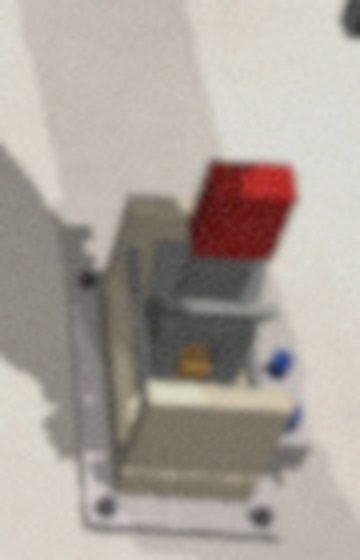

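```bash
python3 - <<'E'
import pickle,cv2
from h import *
np.set_printoptions(precision=1,suppress=True)
s,d=pickle.load(open("w9.pkl","rb"));S=pickle.load(open("s9.pkl","rb"))
a=np.radians(17);ex=np.array([np.cos(a),np.sin(a),0]);ey=np.array([-np.sin(a),np.cos(a),0]);o=np.array([503.3,223.2,0])
t=np.ascontiguousarray(d["frame"][:,:,::-1]);u=np.ascontiguousarray(S["frame"][:,:,::-1])
def crop(t,d,x0,y0,x1,y1,k,n):
    c=cv2.convertScaleAbs(cv2.resize(t[y0:y1,x0:x1],None,fx=k,fy=k,interpolation=cv2.INTER_CUBIC),alpha=1.3)
    for z,col in((172,(0,255,0)),(128,(255,255,0))):
        p=proj(d,[o+i*10*ex+j*18*ey+[0,0,z] for i,j in((-1,-1),(1,-1),(1,1),(-1,1))]);p=((p-[x0,y0]+.5)*k).astype(int)
        cv2.polylines(c,[p.reshape(-1,1,2)],True,col,1)
    cv2.imwrite(n,c)
crop(t,d,280,120,360,230,5,"pics/w9c.png");crop(u,S,400,150,480,260,5,"pics/s9d.png")
c=np.hstack([cv2.imread("pics/w9c.png"),cv2.imread("pics/s9d.png")]);cv2.imwrite("pics/chk.png",c);print(c.shape)
E
```

```text
(550, 800, 3)
```

View pics/chk.png

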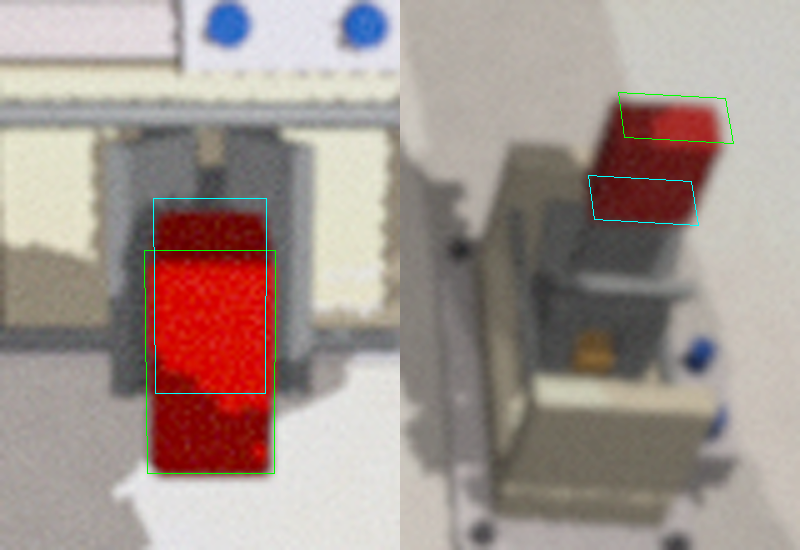

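```bash
python3 - <<'E'
from cell import ctrl
s=ctrl.read_state();print(s["clock"],s["force"],abs(s["qd"]).max())
print(ctrl.finish_job())
E
```

```text
14.2833 [ 0.6410021  -0.91183767 -1.06119528] 0.02576673583581279
the job is handed in; nothing more can be done
None
```

The red-handled gauge is standing upright in the clamp, its blade down on the hidden stop, and the job was handed in at 14.3 s of the 38 s allowed. `finish_job` gives no verdict.

- **Grasp:** I took the large red-handled gauge, not the small red look-alike, and lifted it 139 mm straight out of the stand. It stayed centred in the fingers.
- **Insertion:** I lowered it centred between the jaws against 0.3 to 2 N of spring drag. At a tip height of about 56 mm, inside the 46–68 mm range, it stopped moving and the force rose from 1 to 6 N. I pressed on to 16.5 N, and the tool went down only another 0.3 mm.
- **Release:** I eased off to 5 N and opened the fingers; the handle did not move in the wrist picture. Then I backed 153 mm up, clear of everything.
- **Last checks:** The handle matches its expected outline at that height in the wrist picture. The blue and yellow gauges are still in their slots.
- **Disagreements:**
  - The scene camera is off by 1 to 2 pixels against the other cameras, and by 6 to 8 mm against the top camera when locating the red handle. I worked from the wrist camera, which fell between the two.
  - The handle's top face measured about 1 mm under its stated size.
- **Tip height:** It comes from the tool reading at the grasp, so it could be off by about 2 mm. The stop itself was found by force.

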